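Press the push nut down the clock shaft

TASK

On the clockmaker's green mat, fetch the steel push nut (the tall barrel with sprung teeth in its top, not the plain collar or the plain spacer) and thread it, teeth uppermost as it lies, onto the tall plain shaft of the clock stand. Press it straight down the shaft, taking the floating brass wheel down with it until the wheel lands on its hidden spring and all its play is gone, squeezing the hub with about 10 N and never as much as 20 N, then let go and leave the nut there, tight on the hub. Leave the other things on the mat where they are.

Things in the scene. Friction and masses are not known exactly. Their poses are not given: they have to be found in the camera images.
- stand: Clock stand, fixed: a dark wooden disc (diameter 116 mm, 14 mm thick) with a brass plate (diameter 92 mm, top 19 mm above the underside), a brass cup round the foot of the shaft, three short bare pins up to 35 mm above the underside, and one tall plain upright steel shaft in the middle (diameter 10 mm). Origin at the centre of the underside, z up; the shaft lies on its z axis.
- shaft_tip (a point): Top end of the plain shaft, on its axis, 104 mm above the stand's underside. The last 7 mm taper from diameter 10 mm to 3 mm, so a hole started within 3 mm of the axis finds its way on.
- wheel: Brass toothed wheel already on the shaft: diameter 62 mm, hub diameter 23 mm standing 3 mm above the disc. Origin at the centre of the hub's flat top, where the nut has to sit; z up. At first it floats, 56 mm above the stand's underside: 1 to 2 N push it down until, 2 to 14 mm lower (different each time, hidden in the cup), it lands on a stiff spring washer that gives 1 mm per 12 N.
- nut: Loose steel push nut: twelve-sided barrel, 27 mm across its flats (one flat faces its +x), 22 mm high, 55 to 90 g, 11 mm bore, with four small dark sprung teeth reaching into the mouth of the bore at its top, seen from above. Origin at the centre of its underside, z up. It stands right way up on the mat. The bottom 14 mm of the bore are smooth and slip freely over the shaft.
- nut_teeth (a point): Middle of the nut's four teeth, 16.5 mm above its underside. They meet the shaft's taper when the underside is 10 to 17 mm below the tip. From there pushing down takes about 8 to 12 N all the way, a little jerkily, 1 to 2 N more with the floating wheel, and clearly more only when the wheel lands on its washer: the squeeze is the push while moving less the sliding push. The teeth do not let it back up.
- collar: Plain steel collar without teeth, wider and lower than the nut, loose: twelve-sided, 35 mm across, 14 mm high, 12 mm bore. Origin centre of underside. To be left alone.
- spacer: Plain low steel spacer ring, loose: diameter 29 mm, 14 mm high, 12 mm bore. Origin centre of underside. To be left alone.
- watch: Pocket watch lying face up, loose: diameter 46 mm, 10 mm thick, crown on its +x side. Origin centre of underside. To be left alone.
- dome: Glass dome, loose: diameter 68 mm, 93 mm high. Origin centre of underside. To be left alone.
- loupe: Black eye loupe standing on its small end, loose: up to 38 mm in diameter, 30 mm high. Origin centre of underside. To be left alone.
- driver: Small screwdriver lying along its x axis, loose: 140 mm long. To be left alone.
- oil: Small amber oil bottle, loose: diameter 32 mm, 55 mm high. Origin centre of underside. To be left alone.
- pen: Grey pen lying along its x axis, loose: diameter 9 mm, about 130 mm long. To be left alone.
Things that resemble listed ones, but are neither listed nor needed, are in the scene too. What is shaped like the nut but purple is not meant.

How it is judged:
By the outcome, as a careful person would: the job done as asked, in the order asked, and still so for the second after the job is handed in, with the robot touching nothing.
It also fails if it takes over 42 s, if anything falls off the work surface, if the arm or the gripper's body presses on something with over 40 N, if the wrist force passes 120 N, or if a joint passes its speed limit or range.

ROBOT

A 6-joint arm with a two-finger parallel gripper is mounted at the origin on the work surface. World frame = base frame: x ahead of the robot, y to its left, z up, the work surface at z = 0. Lengths are in m, angles in degrees, forces in N, time in s.
With the tool pointing down it reaches from about 0.375 to 0.9 m from the base axis. Payload 3.1 kg.
Tool frame: the origin (TCP) lies on the centre line of the jaws, within the pads' length; the fingertips stand 25 mm ahead of it and the grasp point (between the pads) lies 6 mm ahead of it; z points along the fingers, y is the line along which they close (so a half turn about z gives the same grasp; the last joint's range is limited). The gripper opens to 87 mm and grips with 3 to 60 N. Pads are 19 mm wide; open, the fingers measure 117 mm over their backs; the gripper's body (75 mm by 190 mm) begins 51 mm behind the grasp point.
Start: joints at [63.856, 30.224, 82.088, -0, 67.689, -10.227], TCP at [0.171, 0.601, 0.248] pointing down, gripper open.
Joint ranges: [-176.69, 176.69], [-43.24, 126.21], [12.49, 139.97], [-82, 262], [0, 151.66], [-163.58, 163.58]. Speed limits (degrees/s): [159.86, 159.86, 180, 180, 180, 180].

INTERFACE

Orientations are given as a 3x3 rotation matrix whose columns are the frame's x, y, z axes.
In Python, from rig import * gives the robot as it stands.
- The arm moves only by the tool step_arm, never from a script. Its argument "steps" is a list of rows, each a list of 7 numbers: the shift along the tool's x, y, z normalised to -1 to 1, where 1 is 0.3 m, then the turn, a rotation vector about the tool's x, y, z normalised to -1 to 1, where 1 is 45 degrees, then the gripper's target within -1 to 1 (shut at 1, half-way at 0, fully open at -1). A call has 1 to 8 rows; each row is the pose to reach, as a shift and turn from the pose commanded when the call began, along the tool's axes at that moment; what a row does not reach only later rows make up. A row lasts 1/12 s, in which the tool goes at most 41.7 mm and 7.16 degrees, less where a joint would pass 70% of its speed; a pose out of reach is approached as far as the arm can. A call with a number of a shift or a turn outside -1 to 1 is refused whole. A call with a gripper value outside its range is refused whole. The fingers move at their own pace and stop on an object; the grip force is fixed at half the most. Time passes only in rows, so rows that repeat a pose let the fingers close. It gives the time, the measured TCP pose, the force, the opening and the grip force at its end, in the units of the state.
- read_state(): the state, without advancing time (a new reading comes with each control period).
- capture(name): name is "scene" or "top"; returns a dict with "image" (420x560x3 uint8, red, green, blue), "vertical_fov" (degrees; the focal length in pixels is half the picture's height over the tangent of half this angle, whatever the lens; pixels are square), "cx", "cy" (the principal point, pixels), "k1" (the pictures are not rectified: a ray, as slopes to the right and down, at radius r is drawn at 1 + k1 r^2 times it, then the intrinsics apply), "world_from_camera" (4x4, takes a point from camera to world coordinates). Camera axes: x right, y down, z forward; pixel columns grow to the right and rows downward; lengths in m; the calibration is good to about 2 mm. A picture is of the moment at which its call begins. There is no depth.
- hand_in(): hands the job in; it is judged then, once.
The state is a dict: "time_s": time; "joint_positions": joint angles; "qvel": joint speeds; "tau": joint torques, N m; "position": TCP position; "tcp_rot": TCP orientation; "force": force on the tool from outside, world axes, zero at the start; "moment": the same for the moment, N m; "opening": opening from 0.0 (shut) to 1.0 (fully open); "grasp_force": force on a finger pad.
Only numpy, scipy, OpenCV 4.12 (cv2) and the standard library are available. Lean on these libraries where they do the work, as an engineer would, in place of code of your own. Each camera call takes 0.05 s, during which the arm holds its last target. There are 200 camera calls.

## Working session

There is one attempt and no reset: what is moved stays moved. The work goes in short steps, Python scripts to look and compute and a tool call to move; the robot and the scene stay as the last step left them, time stands still between calls to the robot, and variables do not carry over. Pictures are saved under pics/ and viewed, at most 10 in all, crops included, and the job is handed in when it is done.

Besides the shell and the picture viewer there is one more tool, called after "Emit:" as name(argument=value, ...) on one line, values as JSON. step_arm: Moves the arm, as the interface text tells. Scaled input: -1 to 1 covers 0.3 m each way for a shift and 45 degrees each way for a turn. Its arguments: {"type":"object","properties":{"steps":{"type":"array"}},"required":["steps"]}

```bash
mkdir -p pics; ls; cat > h.py <<'E'
from rig import *
import numpy as np, cv2
def grab(n,f):
    c=capture(n); cv2.imwrite('pics/'+f,c['image'][:,:,::-1]); np.save('pics/'+f+'.npy',c,allow_pickle=True); return c
def load(f): return np.load('pics/'+f+'.npy',allow_pickle=True).item()
def K(c):
    f=c['image'].shape[0]/2/np.tan(np.radians(c['vertical_fov']/2)); return np.array([[f,0,c['cx']],[0,f,c['cy']],[0,0,1.]]), np.array([c['k1'],0,0,0.])
def ray(c,uv):
    k,d=K(c); p=cv2.undistortPoints(np.array([[uv]],float),k,d)[0,0]; T=np.array(c['world_from_camera']); return T[:3,3],T[:3,:3]@[p[0],p[1],1]
def onz(c,uv,z):
    o,r=ray(c,uv); return o+r*(z-o[2])/r[2]
def proj(c,P):
    k,d=K(c); T=np.linalg.inv(np.array(c['world_from_camera'])); R=T[:3,:3]
    return cv2.projectPoints(np.array([P],float),cv2.Rodrigues(R)[0],T[:3,3],k,d)[0][0,0]
E
python3 - <<'E'
from h import *
for n in('scene','top'):
    c=grab(n,n+'1.png'); print(n,K(c),np.round(c['world_from_camera'],3))
print(read_state())
E
```

```text
pics
scene (array([[381.78269104,   0.        , 280.29872018],
       [  0.        , 381.78269104, 208.27194558],
       [  0.        ,   0.        ,   1.        ]]), array([-0.02145376,  0.        ,  0.        ,  0.        ])) [[-0.829  0.425 -0.364  0.812]
 [ 0.559  0.632 -0.537  0.354]
 [ 0.002 -0.648 -0.761  0.611]
 [ 0.     0.     0.     1.   ]]
top (array([[436.59066721,   0.        , 278.16913564],
       [  0.        , 436.59066721, 213.82301751],
       [  0.        ,   0.        ,   1.        ]]), array([-0.13769488,  0.        ,  0.        ,  0.        ])) [[ 0.014 -0.993  0.118  0.46 ]
 [-1.    -0.016 -0.011 -0.021]
 [ 0.013 -0.118 -0.993  1.041]
 [ 0.     0.     0.     1.   ]]
{'time_s': 0.1, 'joint_positions': array([ 6.38568218e+01,  3.02729431e+01,  8.21472415e+01,  3.31216537e-04,
        6.76884383e+01, -1.02284588e+01]), 'qvel': array([-0.00310626, -0.16737953, -0.32129414, -0.0553547 , -0.0076236 ,
       -0.02398885]), 'tau': array([-2.41117395e-04, -4.40982914e+01, -1.77150357e+01,  6.34577614e-02,
        5.33614308e-02, -6.28039879e-05]), 'position': array([0.17109765, 0.60051214, 0.24668691]), 'tcp_rot': array([[-9.61670151e-01,  2.74207614e-01, -8.40132139e-04],
       [ 2.74208688e-01,  9.61668710e-01, -1.69951929e-03],
       [ 3.41907661e-04, -1.86474850e-03, -9.99998203e-01]]), 'force': array([-0.17550945, -0.08858189, -0.77562582]), 'moment': array([ 1.30496525e-02, -7.60757727e-03, -8.22846157e-05]), 'grasp_force': 0.0, 'opening': 1.0007119151663235}
```

View pics/top1.png

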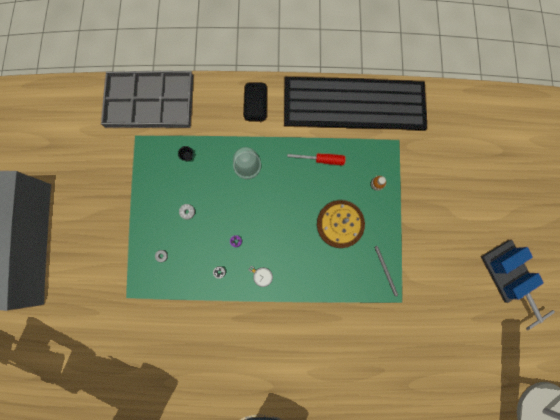

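View pics/scene1.png

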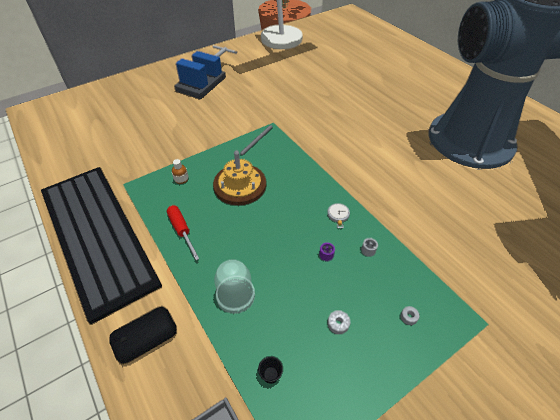

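The nut is at top (219,272) and scene (370,246), with the watch to its right and the purple decoy above. The stand is at top (341,223), with the shaft tip near scene (237,154). I'll zoom in on both.

```bash
python3 - <<'E'
from h import *
t=load('top1.png')['image'];s=load('scene1.png')['image']
z=lambda im,u,v,w=24:cv2.resize(im[v-w:v+w,u-w:u+w,::-1],(384,288+96),interpolation=cv2.INTER_CUBIC)[:, :]
m=np.vstack([np.hstack([z(t,219,272),z(s,370,246)]),np.hstack([z(t,341,223),z(s,237,168)])])
cv2.imwrite('pics/z1.png',cv2.resize(m,(600,600),interpolation=cv2.INTER_AREA))
E
```

```text
(no output)
```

View pics/z1.png

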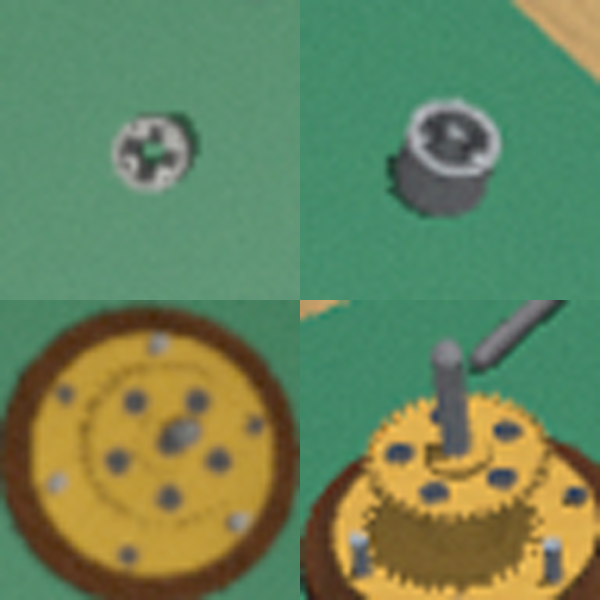

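```bash
cat >> h.py <<'E'
def tri(c1,p1,c2,p2):
    o1,r1=ray(c1,p1);o2,r2=ray(c2,p2)
    a=np.linalg.lstsq(np.array([r1,-r2]).T,o2-o1,rcond=None)[0]
    A=o1+a[0]*r1;B=o2+a[1]*r2; return (A+B)/2,np.linalg.norm(A-B)
E
python3 - <<'E'
from h import *
t=load('top1.png');s=load('scene1.png')
pt=(218.8,272.0);ps=(370.3,243.4)
print('nut top',tri(t,pt,s,ps),onz(t,pt,.022),onz(s,ps,.022))
print('tip',tri(t,(346.4,219.3),s,(236.0,151.0)),onz(t,(346.4,219.3),.104),onz(s,(236,151),.104))
# brown disc outline, all non-green around stand
hsv=cv2.cvtColor(t['image'],cv2.COLOR_RGB2HSV)
g=cv2.inRange(hsv,(60,60,40),(90,255,255))
for name,(u,v) in dict(stand=(341,223),nut=(219,272),watch=(263,277),purple=(236,241)).items():
    cs,_=cv2.findContours(255-g,cv2.RETR_EXTERNAL,cv2.CHAIN_APPROX_NONE)
    for c in cs:
        if cv2.pointPolygonTest(c,(u,v),False)>=0 and len(c)<400:
            print(name,cv2.boundingRect(c),cv2.fitEllipse(c) , onz(t,cv2.fitEllipse(c)[0],.014))
# gold plate
m=cv2.inRange(hsv,(15,120,120),(32,255,255)); m[:, :300]=0;m[:,370:]=0;m[:190]=0;m[260:]=0
cs,_=cv2.findContours(m,cv2.RETR_EXTERNAL,cv2.CHAIN_APPROX_NONE); c=max(cs,key=cv2.contourArea); e=cv2.fitEllipse(c); print('plate',e,onz(t,e[0],.019))
b=cv2.inRange(hsv,(0,60,20),(14,255,160)); b=b|m; b[:, :300]=0;b[:,375:]=0;b[:190]=0;b[260:]=0
cs,_=cv2.findContours(b,cv2.RETR_EXTERNAL,cv2.CHAIN_APPROX_NONE); c=max(cs,key=cv2.contourArea); e=cv2.fitEllipse(c); print('disc',e,onz(t,e[0],.012))
E
```

```text
nut top (array([0.44189838, 0.10485391, 0.02533936]), np.float64(0.003286634011925652)) [0.44292641 0.10401613 0.022     ] [0.4385929  0.10459744 0.022     ]
tip (array([ 0.56069262, -0.17837293,  0.10514119]), np.float64(0.0024292197914367554)) [ 0.56182327 -0.17928177  0.104     ] [ 0.55925095 -0.1786597   0.104     ]
plate ((340.7779235839844, 223.44529724121094), (37.94575119018555, 38.39142608642578), 72.13318634033203) [ 0.5609747  -0.18023674  0.019     ]
disc ((340.3192443847656, 223.79698181152344), (45.26483154296875, 45.46141052246094), 19.698877334594727) [ 0.56080735 -0.18022877  0.012     ]
```

```bash
cat >> h.py <<'E'
def go(x,y,z):
    s=read_state(); R=s['tcp_rot']; d=R.T@(np.array([x,y,z])-s['position'])
    print('pos',np.round(s['position'],4),'norm',np.round(d/.3,4),'rv/45',np.round(cv2.Rodrigues(R.T@np.array([[-.961671,.274208,0],[.274208,.961671,0],[0,0,-1.]]))[0].ravel()/np.pi*4,4),'q',np.round(s['joint_positions'],1))
E
python3 -c "
from h import *
go(.441,.1045,.10)"
```

```text
pos [0.1711 0.6005 0.2467] norm [-1.3187 -1.3424  0.491 ] rv/45 [-0.0024 -0.0004 -0.    ] q [ 63.9  30.3  82.1   0.   67.7 -10.2]
```

Emit:
step_arm(steps=[[-0.66, -0.67, 0.1, 0, 0, 0, 0], [-0.66, -0.67, 0.1, 0, 0, 0, 0], [-0.66, -0.67, 0.1, 0, 0, 0, 0], [-0.66, -0.67, 0.1, 0, 0, 0, 0], [-0.66, -0.67, 0.1, 0, 0, 0, 0], [-0.66, -0.67, 0.1, 0, 0, 0, 0], [-0.66, -0.67, 0.1, 0, 0, 0, 0], [-0.66, -0.67, 0.1, 0, 0, 0, 0]])

```text
time_s: 0.77
position: [0.3081, 0.3486, 0.2166]
tcp_rot: [[-0.96, 0.279, -0.002], [0.279, 0.96, -0.004], [0.001, -0.004, -1.0]]
force: [-0.1, -0.2, -0.9]
opening: 0.527
grasp_force: 0.0
```

Emit:
step_arm(steps=[[-0.66, -0.67, 0.39, 0, 0, 0, 0], [-0.66, -0.67, 0.39, 0, 0, 0, 0], [-0.66, -0.67, 0.39, 0, 0, 0, 0], [-0.66, -0.67, 0.39, 0, 0, 0, 0], [-0.66, -0.67, 0.39, 0, 0, 0, 0], [-0.66, -0.67, 0.39, 0, 0, 0, 0], [-0.66, -0.67, 0.39, 0, 0, 0, 0], [-0.66, -0.67, 0.39, 0, 0, 0, 0]])

```text
time_s: 1.43
position: [0.445, 0.1025, 0.0988]
tcp_rot: [[-0.961, 0.278, 0.001], [0.278, 0.961, -0.001], [-0.001, -0.0, -1.0]]
force: [-0.1, -0.4, 0.0]
opening: 0.498
grasp_force: 0.0
```

```bash
python3 -c "
from h import *
go(.441,.1045,.032)
t=grab('top','top2.png');s=grab('scene','scene2.png')
a=t['image'][200:320,150:310,::-1];b=s['image'][150:270,290:450,::-1]
cv2.imwrite('pics/z2.png',cv2.resize(np.hstack([a,b]),(800,300),interpolation=cv2.INTER_CUBIC))
print(read_state()['time_s'])"
```

```text
pos [0.445  0.1025 0.0988] norm [0.015  0.0028 0.2226] rv/45 [-0.0002  0.0019 -0.0049] q [-1.100e+00  3.290e+01  1.133e+02 -1.000e-01  3.380e+01 -7.490e+01]
1.5333
```

View pics/z2.png

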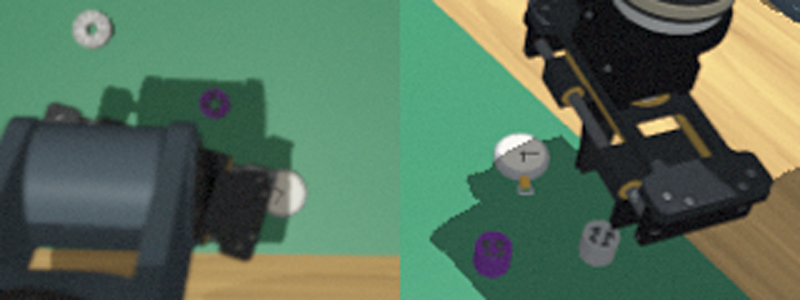

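Emit:
step_arm(steps=[[0.013, 0.003, 0.1, 0, 0, 0, 0], [0.013, 0.003, 0.1, 0, 0, 0, 0], [0.013, 0.003, 0.19, 0, 0, 0, 0], [0.013, 0.003, 0.22, 0, 0, 0, 0], [0.013, 0.003, 0.232, 0, 0, 0, 0], [0.013, 0.003, 0.232, 0, 0, 0, 0], [0.013, 0.003, 0.232, 0, 0, 0, 0]])

```text
time_s: 2.12
position: [0.4385, 0.1083, 0.0318]
tcp_rot: [[-0.962, 0.273, 0.001], [0.273, 0.962, 0.0], [-0.001, 0.0, -1.0]]
force: [0.5, -0.6, 0.1]
opening: 0.499
grasp_force: 0.0
```

```bash
python3 -c "
from h import *
go(.441,.1045,.029)
s=grab('scene','scene3.png')
b=s['image'][190:290,310:430,::-1]
cv2.imwrite('pics/z3.png',cv2.resize(b,(600,500),interpolation=cv2.INTER_CUBIC))
"
```

```text
pos [0.4385 0.1083 0.0318] norm [-0.0114 -0.0099  0.0092] rv/45 [0.0002 0.0008 0.0012] q [ -0.4  41.1 115.5   0.   23.4 -74.5]
```

View pics/z3.png

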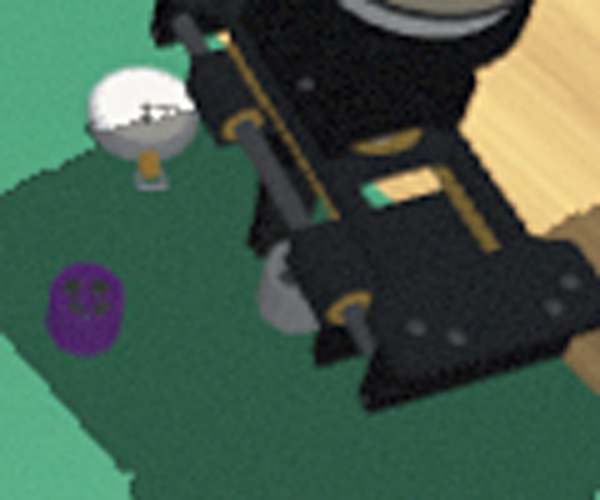

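Emit:
step_arm(steps=[[-0.01, -0.01, 0.009, 0, 0, 0, 0], [-0.01, -0.01, 0.009, 0, 0, 0, 0], [-0.01, -0.01, 0.009, 0, 0, 0, 1], [-0.01, -0.01, 0.009, 0, 0, 0, 1], [-0.01, -0.01, 0.009, 0, 0, 0, 1], [-0.01, -0.01, 0.009, 0, 0, 0, 1], [-0.01, -0.01, 0.009, 0, 0, 0, 1], [-0.01, -0.01, 0.009, 0, 0, 0, 1]])

```text
time_s: 2.83
position: [0.4406, 0.104, 0.0284]
tcp_rot: [[-0.962, 0.274, 0.0], [0.274, 0.962, -0.0], [-0.0, 0.0, -1.0]]
force: [-1.2, 0.2, 1.4]
opening: 0.305
grasp_force: 30.0
```

Emit:
step_arm(steps=[[0, 0, 0, 0, 0, 0, 1], [0, 0, -0.1, 0, 0, 0, 1], [0, 0, -0.2, 0, 0, 0, 1], [0, 0, -0.3, 0, 0, 0, 1], [0, 0, -0.4, 0, 0, 0, 1], [0, 0, -0.45, 0, 0, 0, 1], [0, 0, -0.45, 0, 0, 0, 1]])

```text
time_s: 3.42
position: [0.4423, 0.1042, 0.1661]
tcp_rot: [[-0.962, 0.274, 0.007], [0.274, 0.962, -0.0], [-0.007, 0.002, -1.0]]
force: [0.8, 0.0, 0.1]
opening: 0.303
grasp_force: 30.0
```

```bash
python3 -c "
from h import *
go(.5605,-.179,.17)"
```

```text
pos [0.4423 0.1042 0.1661] norm [-0.6376 -0.7999 -0.0101] rv/45 [0.0023 0.0086 0.0003] q [ -0.9  25.  111.    0.   43.7 -75. ]
```

Emit:
step_arm(steps=[[-0.637, -0.8, 0, 0, 0, 0, 1], [-0.637, -0.8, 0, 0, 0, 0, 1], [-0.637, -0.8, 0, 0, 0, 0, 1], [-0.637, -0.8, 0, 0, 0, 0, 1], [-0.637, -0.8, 0, 0, 0, 0, 1], [-0.637, -0.8, 0, 0, 0, 0, 1], [-0.637, -0.8, 0, 0, 0, 0, 1], [-0.637, -0.8, 0, 0, 0, 0, 1]])

```text
time_s: 4.08
position: [0.5608, -0.1851, 0.1618]
tcp_rot: [[-0.961, 0.278, 0.003], [0.278, 0.961, -0.003], [-0.003, -0.002, -1.0]]
force: [1.4, -0.2, -0.5]
opening: 0.306
grasp_force: 30.0
```

Emit:
step_arm(steps=[[0, 0, 0, 0, 0, 0, 1], [0, 0, 0, 0, 0, 0, 1], [0, 0, 0, 0, 0, 0, 1]])

```text
time_s: 4.33
position: [0.5566, -0.1773, 0.1618]
tcp_rot: [[-0.962, 0.274, -0.004], [0.274, 0.962, 0.003], [0.005, 0.002, -1.0]]
force: [-0.5, 1.8, -0.9]
opening: 0.303
grasp_force: 30.0
```

```bash
python3 -c "
from h import *
go(.5605,-.179,.14)
t=grab('top','top4.png');s=grab('scene','scene4.png')
b=s['image'][90:210,170:310,::-1];a=t['image'][165:285,270:410,::-1]
cv2.imwrite('pics/z4.png',cv2.resize(np.hstack([b,a]),(800,343),interpolation=cv2.INTER_CUBIC))
"
```

```text
pos [ 0.5566 -0.1773  0.1618] norm [-0.0143 -0.0021  0.0724] rv/45 [ 0.002  -0.006   0.0004] q [ -28.6   33.5   92.4    0.    54.4 -102.8]
```

View pics/z4.png

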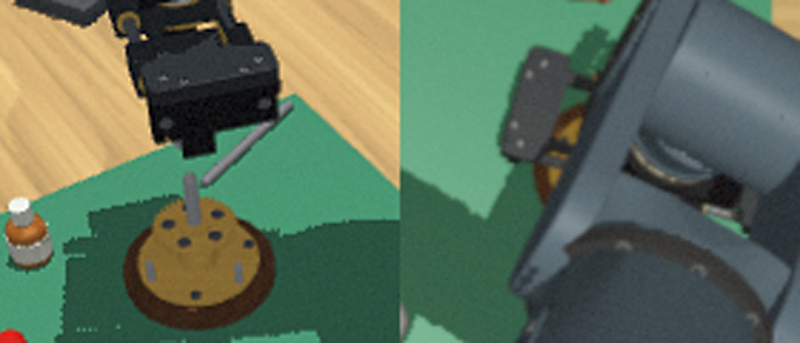

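Emit:
step_arm(steps=[[-0.013, -0.003, 0, 0, 0, 1, 1], [-0.013, -0.003, 0, 0, 0, 1, 1], [-0.013, -0.003, 0, 0, 0, 1, 1], [-0.013, -0.003, 0, 0, 0, 1, 1], [-0.013, -0.003, 0, 0, 0, 1, 1], [-0.013, -0.003, 0, 0, 0, 1, 1], [-0.013, -0.003, 0, 0, 0, 1, 1]])

```text
time_s: 5.02
position: [0.5614, -0.1791, 0.1633]
tcp_rot: [[-0.484, 0.875, -0.001], [0.875, 0.484, 0.001], [0.001, -0.0, -1.0]]
force: [-0.7, -0.1, -1.4]
opening: 0.306
grasp_force: 30.0
```

Emit:
step_arm(steps=[[0, 0, 0, 0, 0, 1, 1], [0, 0, 0, 0, 0, 1, 1], [0, 0, 0, 0, 0, 1, 1], [0, 0, 0, 0, 0, 1, 1], [0, 0, 0, 0, 0, 1, 1], [0, 0, 0, 0, 0, 1, 1], [0, 0, 0, 0, 0, 1, 1]])

```text
time_s: 5.6
position: [0.5614, -0.1791, 0.1633]
tcp_rot: [[0.277, 0.961, -0.001], [0.961, -0.277, 0.001], [0.0, -0.001, -1.0]]
force: [-0.1, 0.1, -0.9]
opening: 0.305
grasp_force: 30.0
```

Emit:
step_arm(steps=[[0, 0, 0.02, 0, 0, 0, 1], [0, 0, 0.02, 0, 0, 0, 1], [0, 0, 0.02, 0, 0, 0, 1], [0, 0, 0.02, 0, 0, 0, 1]])

```text
time_s: 5.93
position: [0.5617, -0.1805, 0.1571]
tcp_rot: [[0.273, 0.962, -0.001], [0.962, -0.273, 0.0], [0.0, -0.001, -1.0]]
force: [0.1, -0.2, -1.2]
opening: 0.308
grasp_force: 30.0
```

```bash
python3 -c "
from h import *
go(.5605,-.179,.14)
s=grab('scene','scene5.png');t=grab('top','top5.png')
b=s['image'][110:200,180:300,::-1];a=t['image'][175:265,280:400,::-1]
cv2.imwrite('pics/z5.png',cv2.resize(np.vstack([b,a]),(800//2*1,600),interpolation=cv2.INTER_CUBIC) if 0 else cv2.resize(b,(800,600),interpolation=cv2.INTER_CUBIC))
"
```

```text
pos [ 0.5617 -0.1805  0.1571] norm [ 0.0036 -0.0053  0.0569] rv/45 [-4.0000e-04 -8.0000e-04 -1.9984e+00] q [-28.7  34.2  91.9   0.   53.9 -12.8]
```

View pics/z5.png

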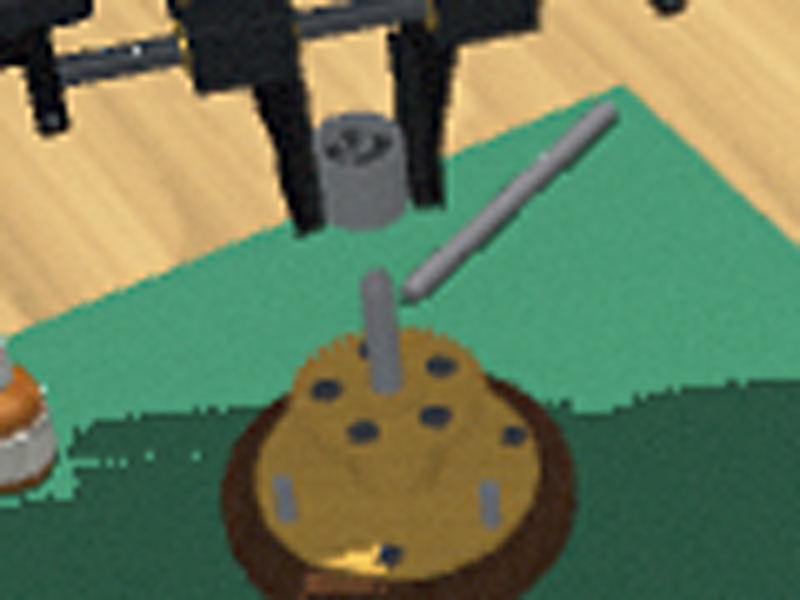

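```bash
python3 -c "
from h import *
s=load('scene5.png')
f=lambda u,v:(180+(u+.5)/6.667-.5,110+(v+.5)/6.667-.5)
p=read_state()['position']; zb=p[2]-.0284
for n,(u,v),z in [('nuttop',(361,142),zb+.022),('nutbot',(366,198),zb),('tip',(376.5,272),.104),('shaft@hub',(387,385),.056)]: print(n,onz(s,f(u,v),z).round(4))
print(p)
for n,P in [('nuttop',[*p[:2],zb+.022]),('nuttop_edge_up',[p[0]-.0135*.42,p[1]-.0135*.9,zb+.022]),('nutbot_edge',[p[0]+.0135*.42,p[1]+.0135*.9,zb]),('tip',[.5605,-.179,.104]),('hub',[.5605,-.179,.056])]:
  q=proj(s,P); print(n,(q-[180,110])*6.667+3)
"
```

```text
nuttop [ 0.5574 -0.1827  0.1508]
nutbot [ 0.5569 -0.1845  0.1288]
tip [ 0.5582 -0.1803  0.104 ]
shaft@hub [ 0.5582 -0.182   0.056 ]
[ 0.56193422 -0.1808615   0.15723946]
nuttop [350.33113496 151.07813958]
nuttop_edge_up [346.89246307 122.26313764]
nutbot_edge [360.89087575 240.59789401]
tip [372.16663829 277.2642372 ]
hub [385.50544894 393.50003301]
```

Emit:
step_arm(steps=[[0.009, -0.001, 0, 0, 0, 0, 1], [0.009, -0.001, 0.03, 0, 0, 0, 1], [0.009, -0.001, 0.05, 0, 0, 0, 1], [0.009, -0.001, 0.065, 0, 0, 0, 1], [0.009, -0.001, 0.075, 0, 0, 0, 1], [0.009, -0.001, 0.08, 0, 0, 0, 1], [0.009, -0.001, 0.08, 0, 0, 0, 1]])

```text
time_s: 6.62
position: [0.5621, -0.1783, 0.1326]
tcp_rot: [[0.274, 0.962, -0.001], [0.962, -0.274, 0.001], [0.0, -0.001, -1.0]]
force: [0.2, -0.1, 0.1]
opening: 0.307
grasp_force: 30.0
```

```bash
python3 -c "
from h import *
go(.5625,-.1781,.125)
s=grab('scene','scene6.png')
b=s['image'][125:185,200:280,::-1]
cv2.imwrite('pics/z6.png',cv2.resize(b,(800,600),interpolation=cv2.INTER_CUBIC))
"
```

```text
pos [ 0.5621 -0.1783  0.1326] norm [0.0011 0.001  0.0252] rv/45 [-9.0000e-04 -1.4000e-03 -2.0001e+00] q [-28.4  36.2  92.9  -0.   51.  -12.5]
```

View pics/z6.png

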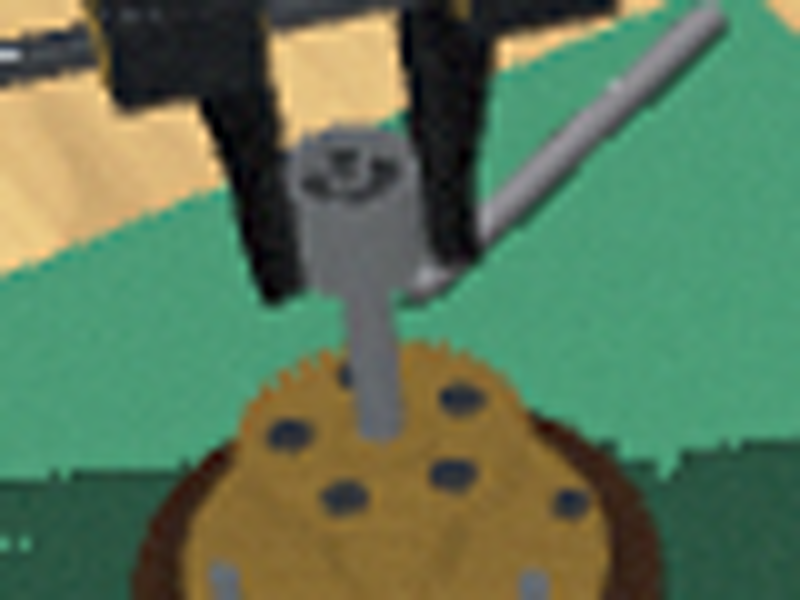

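Emit:
step_arm(steps=[[0.001, 0.001, 0.008, 0, 0, 0, 1], [0.001, 0.001, 0.014, 0, 0, 0, 1], [0.001, 0.001, 0.02, 0, 0, 0, 1], [0.001, 0.001, 0.025, 0, 0, 0, 1], [0.001, 0.001, 0.03, 0, 0, 0, 1], [0.001, 0.001, 0.03, 0, 0, 0, 1]])

```text
time_s: 7.17
position: [0.5621, -0.1784, 0.1239]
tcp_rot: [[0.274, 0.962, -0.002], [0.962, -0.274, -0.0], [-0.001, -0.001, -1.0]]
force: [-1.6, -2.2, -1.1]
opening: 0.304
grasp_force: 30.0
```

Emit:
step_arm(steps=[[-0.002, -0.001, 0.006, 0, 0, 0, 1], [-0.002, -0.001, 0.012, 0, 0, 0, 1], [-0.002, -0.001, 0.018, 0, 0, 0, 1], [-0.002, -0.001, 0.024, 0, 0, 0, 1], [-0.002, -0.001, 0.03, 0, 0, 0, 1]])

```text
time_s: 7.58
position: [0.562, -0.1786, 0.115]
tcp_rot: [[0.274, 0.962, -0.001], [0.962, -0.274, 0.0], [-0.0, -0.001, -1.0]]
force: [-2.5, -0.7, 0.7]
opening: 0.302
grasp_force: 30.0
```

Emit:
step_arm(steps=[[0, 0, 0.004, 0, 0, 0, 1], [0, 0, 0.008, 0, 0, 0, 1], [0, 0, 0.012, 0, 0, 0, 1], [0, 0, 0.016, 0, 0, 0, 1], [0, 0, 0.02, 0, 0, 0, 1]])

```text
time_s: 8.0
position: [0.562, -0.1786, 0.1097]
tcp_rot: [[0.274, 0.962, -0.001], [0.962, -0.274, 0.0], [-0.0, -0.001, -1.0]]
force: [-5.8, -1.0, 8.3]
opening: 0.305
grasp_force: 30.0
```

Emit:
step_arm(steps=[[0, -0.002, 0.004, 0, 0, 0, 1], [0, -0.003, 0.008, 0, 0, 0, 1], [0, -0.003, 0.012, 0, 0, 0, 1], [0, -0.003, 0.016, 0, 0, 0, 1], [0, -0.003, 0.02, 0, 0, 0, 1], [0, -0.003, 0.024, 0, 0, 0, 1], [0, -0.003, 0.028, 0, 0, 0, 1], [0, -0.003, 0.032, 0, 0, 0, 1]])

```text
time_s: 8.67
position: [0.562, -0.1787, 0.1005]
tcp_rot: [[0.274, 0.962, 0.001], [0.962, -0.274, -0.001], [-0.0, 0.002, -1.0]]
force: [-3.2, -0.7, 4.4]
opening: 0.308
grasp_force: 30.0
```

Emit:
step_arm(steps=[[0, 0, 0.004, 0, 0, 0, 1], [0, 0, 0.008, 0, 0, 0, 1], [0, 0, 0.012, 0, 0, 0, 1], [0, 0, 0.016, 0, 0, 0, 1], [0, 0, 0.02, 0, 0, 0, 1], [0, 0, 0.024, 0, 0, 0, 1], [0, 0, 0.028, 0, 0, 0, 1], [0, 0, 0.032, 0, 0, 0, 1]])

```text
time_s: 9.33
position: [0.562, -0.1787, 0.0909]
tcp_rot: [[0.274, 0.962, 0.002], [0.962, -0.274, -0.001], [-0.0, 0.002, -1.0]]
force: [-4.3, -1.1, 9.4]
opening: 0.307
grasp_force: 30.0
```

Emit:
step_arm(steps=[[0, -0.002, 0.003, 0, 0, 0, 1], [0, -0.002, 0.006, 0, 0, 0, 1], [0, -0.002, 0.009, 0, 0, 0, 1]])

```text
time_s: 9.58
position: [0.5619, -0.1787, 0.0883]
tcp_rot: [[0.274, 0.962, 0.003], [0.962, -0.274, -0.001], [-0.0, 0.003, -1.0]]
force: [-2.3, -0.7, 5.6]
opening: 0.307
grasp_force: 30.0
```

Emit:
step_arm(steps=[[0, 0, 0.003, 0, 0, 0, 1], [0, 0, 0.006, 0, 0, 0, 1], [0, 0, 0.009, 0, 0, 0, 1]])

```text
time_s: 9.83
position: [0.5619, -0.1787, 0.0854]
tcp_rot: [[0.274, 0.962, 0.003], [0.962, -0.274, -0.001], [-0.0, 0.003, -1.0]]
force: [-1.9, -1.7, 5.1]
opening: 0.304
grasp_force: 30.0
```

Emit:
step_arm(steps=[[0, 0, 0.002, 0, 0, 0, 1], [0, 0, 0.004, 0, 0, 0, 1]])

```text
time_s: 10.0
position: [0.5619, -0.1789, 0.0841]
tcp_rot: [[0.274, 0.962, 0.003], [0.962, -0.274, -0.002], [-0.001, 0.003, -1.0]]
force: [-1.9, -1.7, 3.5]
opening: 0.307
grasp_force: 30.0
```

Emit:
step_arm(steps=[[0, 0, 0.002, 0, 0, 0, 1], [0, 0, 0.004, 0, 0, 0, 1]])

```text
time_s: 10.17
position: [0.5619, -0.1787, 0.0827]
tcp_rot: [[0.274, 0.962, 0.002], [0.962, -0.274, -0.001], [-0.0, 0.003, -1.0]]
force: [-0.7, 0.4, 5.1]
opening: 0.304
grasp_force: 30.0
```

```bash
python3 -c "
from h import *
p=read_state()['position'];print(p)
s=grab('scene','scene7.png')
b=s['image'][125:185,200:280,::-1]
cv2.imwrite('pics/z7.png',cv2.resize(b,(800,600),interpolation=cv2.INTER_CUBIC))
"
```

```text
[ 0.56191    -0.17869177  0.0826894 ]
```

View pics/z7.png

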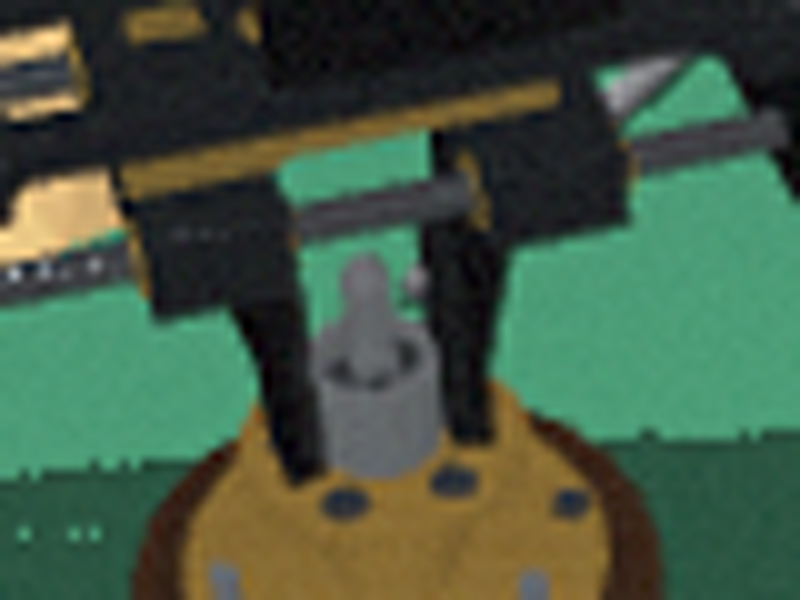

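Emit:
step_arm(steps=[[0, 0, 0.001, 0, 0, 0, 1], [0, 0, 0.002, 0, 0, 0, 1], [0, 0, 0.003, 0, 0, 0, 1]])

```text
time_s: 10.47
position: [0.5618, -0.1787, 0.0818]
tcp_rot: [[0.274, 0.962, 0.002], [0.962, -0.274, -0.001], [-0.0, 0.002, -1.0]]
force: [0.0, -1.3, 3.8]
opening: 0.31
grasp_force: 30.0
```

Emit:
step_arm(steps=[[0, 0, 0.001, 0, 0, 0, 1], [0, 0, 0.002, 0, 0, 0, 1], [0, 0, 0.003, 0, 0, 0, 1]])

```text
time_s: 10.72
position: [0.5619, -0.1786, 0.081]
tcp_rot: [[0.274, 0.962, 0.002], [0.962, -0.274, -0.001], [-0.0, 0.002, -1.0]]
force: [-0.7, -0.6, 8.0]
opening: 0.306
grasp_force: 30.0
```

Emit:
step_arm(steps=[[0, 0, 0.001, 0, 0, 0, 1], [0, 0, 0.002, 0, 0, 0, 1]])

```text
time_s: 10.88
position: [0.5619, -0.1787, 0.0807]
tcp_rot: [[0.274, 0.962, 0.002], [0.962, -0.274, -0.001], [-0.0, 0.002, -1.0]]
force: [-1.2, -1.5, 7.9]
opening: 0.306
grasp_force: 30.0
```

Emit:
step_arm(steps=[[0, 0, 0.001, 0, 0, 0, 1], [0, 0, 0.002, 0, 0, 0, 1]])

```text
time_s: 11.05
position: [0.5618, -0.1786, 0.0803]
tcp_rot: [[0.274, 0.962, 0.002], [0.962, -0.274, -0.001], [-0.0, 0.002, -1.0]]
force: [-1.6, -0.4, 12.0]
opening: 0.304
grasp_force: 30.0
```

Emit:
step_arm(steps=[[0, 0, 0.001, 0, 0, 0, 1]])

```text
time_s: 11.13
position: [0.5618, -0.1786, 0.0803]
tcp_rot: [[0.274, 0.962, 0.002], [0.962, -0.274, -0.001], [-0.0, 0.003, -1.0]]
force: [-1.5, 0.3, 13.6]
opening: 0.306
grasp_force: 30.0
```

Emit:
step_arm(steps=[[0, 0, 0.001, 0, 0, 0, 1]])

```text
time_s: 11.22
position: [0.5618, -0.1786, 0.0802]
tcp_rot: [[0.274, 0.962, 0.002], [0.962, -0.274, -0.001], [-0.0, 0.003, -1.0]]
force: [-2.0, 1.2, 14.0]
opening: 0.306
grasp_force: 30.0
```

Emit:
step_arm(steps=[[0, 0, 0.001, 0, 0, 0, 1]])

```text
time_s: 11.3
position: [0.5619, -0.1786, 0.0801]
tcp_rot: [[0.274, 0.962, 0.002], [0.962, -0.274, -0.001], [-0.0, 0.003, -1.0]]
force: [-3.1, -0.1, 15.6]
opening: 0.308
grasp_force: 30.0
```

Emit:
step_arm(steps=[[0, 0, 0.001, 0, 0, 0, 1], [0, 0, 0.002, 0, 0, 0, 1]])

```text
time_s: 11.47
position: [0.5618, -0.1786, 0.0799]
tcp_rot: [[0.274, 0.962, 0.002], [0.962, -0.274, -0.001], [-0.0, 0.003, -1.0]]
force: [-2.8, 0.7, 19.0]
opening: 0.304
grasp_force: 30.0
```

Emit:
step_arm(steps=[[0, 0, 0, 0, 0, 0, 1], [0, 0, 0, 0, 0, 0, 1]])

```text
time_s: 11.63
position: [0.5619, -0.1786, 0.0799]
tcp_rot: [[0.274, 0.962, 0.003], [0.962, -0.274, -0.001], [-0.001, 0.003, -1.0]]
force: [-2.4, -0.4, 15.3]
opening: 0.311
grasp_force: 30.0
```

Emit:
step_arm(steps=[[0, 0, 0.001, 0, 0, 0, 1]])

```text
time_s: 11.72
position: [0.5619, -0.1786, 0.0798]
tcp_rot: [[0.274, 0.962, 0.003], [0.962, -0.274, -0.001], [-0.0, 0.003, -1.0]]
force: [-3.5, 0.8, 20.2]
opening: 0.309
grasp_force: 30.0
```

Emit:
step_arm(steps=[[0, 0, -0.003, 0, 0, 0, 1], [0, 0, -0.006, 0, 0, 0, 1], [0, 0, -0.006, 0, 0, 0, 1]])

```text
time_s: 11.97
position: [0.5618, -0.1786, 0.0804]
tcp_rot: [[0.274, 0.962, 0.003], [0.962, -0.274, -0.001], [-0.0, 0.003, -1.0]]
force: [-1.7, -0.2, 9.7]
opening: 0.309
grasp_force: 30.0
```

Emit:
step_arm(steps=[[0, 0, 0, 0, 0, 0, 0], [0, 0, 0, 0, 0, 0, 0], [0, 0, 0, 0, 0, 0, 0], [0, 0, 0, 0, 0, 0, 0], [0, 0, 0, 0, 0, 0, 0]])

```text
time_s: 12.38
position: [0.5606, -0.1779, 0.0786]
tcp_rot: [[0.274, 0.962, -0.001], [0.962, -0.274, 0.001], [0.0, -0.001, -1.0]]
force: [0.6, -0.8, -0.2]
opening: 0.486
grasp_force: 0.0
```

Emit:
step_arm(steps=[[0, 0, -0.05, 0, 0, 0, -0.2], [0, 0, -0.1, 0, 0, 0, -0.2], [0, 0, -0.2, 0, 0, 0, -0.2], [0, 0, -0.3, 0, 0, 0, -0.2], [0, 0, -0.4, 0, 0, 0, -0.2], [0, 0, -0.4, 0, 0, 0, -0.2]])

```text
time_s: 12.88
position: [0.5642, -0.1798, 0.205]
tcp_rot: [[0.274, 0.962, 0.01], [0.962, -0.274, -0.005], [-0.002, 0.011, -1.0]]
force: [1.7, -0.4, -0.4]
opening: 0.595
grasp_force: 0.0
```

```bash
python3 -c "
from h import *
print(read_state()['position'],read_state()['time_s'])
s=grab('scene','scene8.png')
b=s['image'][125:185,200:280,::-1]
cv2.imwrite('pics/z8.png',cv2.resize(b,(800,600),interpolation=cv2.INTER_CUBIC))
for z in (.048,.05,.052,.054,.056):
  P=onz(s,(0,0),z); print(z,[((proj(s,[.5582,-.1812,h])-[200,125])*10+4.5).round(1) for h in (z,z+.022,.104)])
"
```

```text
[ 0.5642061  -0.17976626  0.20500127] 12.8833
0.048 [array([385.7, 457.5]), array([377. , 380.8]), array([362.8, 255.6])]
0.05 [array([384.9, 450.7]), array([376.1, 373.6]), array([362.8, 255.6])]
0.052 [array([384.1, 443.8]), array([375.3, 366.5]), array([362.8, 255.6])]
0.054 [array([383.3, 436.9]), array([374.5, 359.3]), array([362.8, 255.6])]
0.056 [array([382.5, 430. ]), array([373.7, 352. ]), array([362.8, 255.6])]
```

View pics/z8.png

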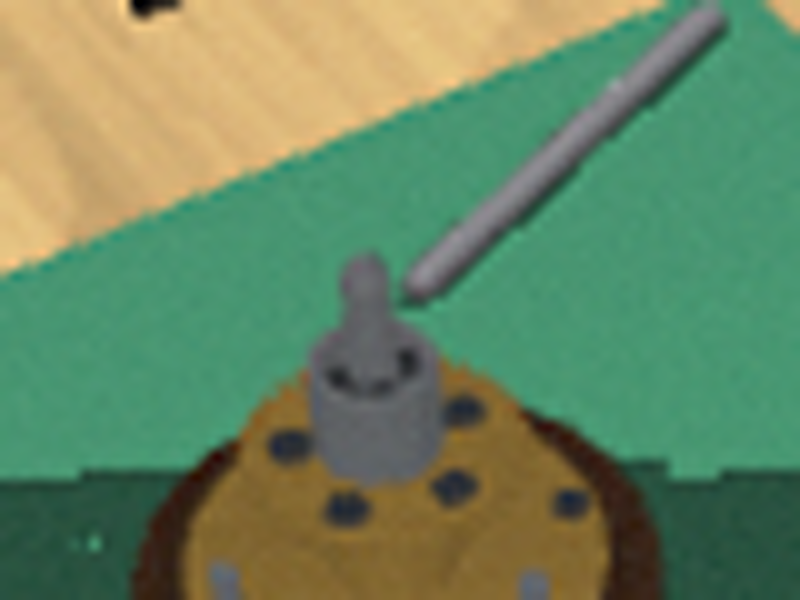

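The wheel has gone down about 3 mm, with the nut seated teeth up on the hub and the shaft standing clear. The gripper is well above it all.

Emit:
step_arm(steps=[[0, 0, 0, 0, 0, 0, -0.2], [0, 0, 0, 0, 0, 0, -0.2], [0, 0, 0, 0, 0, 0, -0.2]])

```text
time_s: 13.18
position: [0.5598, -0.1777, 0.1975]
tcp_rot: [[0.274, 0.962, -0.003], [0.962, -0.274, 0.002], [0.001, -0.004, -1.0]]
force: [0.3, -0.2, 1.1]
opening: 0.599
grasp_force: 0.0
```

```bash
python3 -c "
from rig import *
print(hand_in())"
```

```text
the job is handed in; nothing more can be done
None
```

The push nut is on the shaft, teeth up, pressed down with the wheel onto its spring and released at an estimated 10 N squeeze (likely 7–13 N, from noisy force readings); handed in at about 13 s, verdict not shown.

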